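# Open the screw press and take out the forming die

### The job

Wind the press's spoked capstan anticlockwise (seen from above), spoke after spoke, until it reaches its top stop and the punch is fully raised out of the die. Then draw the die out of the press by its tongue handle and set it down gently, upright and flat, with its block in the middle of the wooden board; let go and leave the press open. Leave the jar, the pliers and the cardboard box where they are.

Things in the scene. Friction and masses are not known exactly. Their poses are not given: they have to be found in the camera images.
- press: Grey bench screw press, fixed. Origin on the table under the vertical screw axis; its open front looks along its own -x, roughly to the robot. Base 120 mm wide (y), x -45 to +155 mm, 30 mm high. Head: block 70 mm wide, x -40 to +120 mm, height 155 to 205 mm. Column behind: 50 mm wide, x 115 to 155 mm, 400 mm high.
- bridge (a point): Lower end of the press's top bearing, on the screw axis, 368 mm above the table: radius 20 mm, on a bridge 30 mm wide (height 370 to 400 mm) that runs back to the column. Column and bridge bar the way round behind the capstan; push the spokes on the front side with the tool leaning back from the press (about 30 degrees), or wrist and gripper meet the bridge.
- bed (a point): Top of the press base on the screw axis, 30 mm above the table; the die lies on it between two side rails 8 mm high (inner faces at press y = +-33 mm, x -35 to +31 mm) and a back stop at x = +35 mm. The front is open.
- punch (a point): Middle of the lower face of the round punch, 30 mm diameter, on the screw axis. Its face is 60 mm above the table with the capstan at 0 and 76 mm at 5.0 (3.2 mm a radian). The top of the die on the bed is at 70 mm, so the die is captive until about 3.1 rad.
- capstan (a joint): Turn of the three-spoked capstan above the press head, rad, growing anticlockwise from above, 0 to the top stop at 5.0; starts at 0 to 1.2. Stays where left; takes 0.3 N m (4 N at 85 mm), more when fast. Spoke k (0, 1, 2) points to the angle pi - 5.0 + value + k*2*pi/3 in the press's frame (from +x towards +y): at the top stop one spoke points to -x, right above the die's handle.
- hub (a point): On the capstan's axis at the height of the spokes' centre lines, 235 mm above the table. Hub radius 28 mm, height 206 to 256 mm; above it a screw of radius 11 mm up to the bridge. Spokes: three level round bars at 120 degrees, 16 mm diameter, each ending in a black ball of 28 mm diameter centred 112 mm from the axis.
- spoke_end (a point): Centre of the end ball of spoke k=0; it turns with the capstan.
- die: Forming die, about 0.26 kg: aluminium block 64 (x) x 60 (y) x 40 mm high with a round recess 37 mm across, 14 mm deep in its top, and a tongue handle towards its own -x. Origin in the middle of the block's underside, z up. Starts on the press bed, punch in its recess, handle out of the open front. With the punch up it slides out along the press's -x; after 70 mm it is clear of the punch.
- die_handle (a point): Where to grip the handle: (-88, 0, 28) mm in the die's frame. The handle is a steel bar 20 mm wide (y), 20 mm high, x -31 to -115 mm, its centre line 28 mm above the die's underside. Spokes overhang it: come with the tool leaning back from the press by about 40 degrees (fingers pointing forward and down), a finger either side in y.
- board: Plain wooden board, fixed on the table, 170 (x) x 150 (y) x 18 mm high; origin in the middle of its underside (its top is 18 mm above the origin).
- bead_jar: Bystander: jar of turquoise beads with a metal lid, 62 mm diameter, 80 mm high, origin under its centre.
- pliers: Bystander: pliers with orange handles, 165 mm long, lying flat beside the work.
- gift_box: Bystander: lidded cardboard box, 104 x 79 x 44 mm, origin under its centre.
Things that resemble listed ones, but are neither listed nor needed, are in the scene too. Leave any purple look-alike of the die alone.

How it is judged:
By the outcome, as a careful person would: the job done as asked, in the order asked, and still so for the second after the job is handed in, with the robot touching nothing.
It also fails if it takes over 67 s, if anything falls off the work surface, if the arm or the gripper's body presses on something with over 40 N, if the wrist force passes 120 N, or if a joint passes its speed limit or range.

### The arm

A 6-joint arm with a two-finger parallel gripper is mounted at the origin on the work surface. World frame = base frame: x ahead of the robot, y to its left, z up, the work surface at z = 0. Lengths are in m, angles in rad, forces in N, time in s.
With the tool pointing down it reaches from about 0.35 to 0.975 m from the base axis. Payload 4.9 kg.
Tool frame: the origin (TCP) lies midway between the tips of the shut fingers; the grasp point (between the pads) lies 19 mm behind it; z points along the fingers, y is the line along which they close (so a half turn about z gives the same grasp; the last joint's range is limited). The gripper opens to 85 mm and grips with 20 to 120 N. Pads are 22 mm wide; open, the fingers measure 114 mm over their backs; the gripper's body (76 mm by 85 mm) begins 54 mm behind the grasp point. The pads swing forward as they close: fully open they stand 13 mm farther back than shut.
Start: joints at [-1.347, 0.053, 1.613, -0, 1.476, -0.119], TCP at [0.21, -0.589, 0.231] pointing down, gripper open.
Joint ranges: [-3.01, 3.01], [-1.01, 2.22], [0.06, 2.58], [-1.02, 4.17], [0.09, 2.62], [-3.14, 3.14]. Speed limits (rad/s): [2.57, 2.57, 3.14, 3.14, 3.14, 3.14].

### API

Orientations are given as a 3x3 rotation matrix whose columns are the frame's x, y, z axes.
In Python, from station import arm, viewer, find_in, pinpoint gives the robot as it stands.
- The arm moves only by the tool drive_tool, never from a script. Its argument "increments" is a list of rows, each an object with "fingers": the closure, from -1 (fully open) to 1 (shut); "linear": the shift along the tool's x, y, z in cm, a list of three; "angular": the turn, a rotation vector about the tool's x, y, z in degrees, a list of three. In form: [{"fingers": fingers, "linear": [x, y, z], "angular": [ax, ay, az]}, ...]. A call has 1 to 5 rows; each row is the pose to reach, as a shift and turn from the pose commanded when the call began, along the tool's axes at that moment; what a row does not reach only later rows make up. A row lasts 1/10 s, in which the tool goes at most 50 mm and 8.59 degrees, less where a joint would pass 70% of its speed; a pose out of reach is approached as far as the arm can. A call with a gripper value outside its range is refused whole. The fingers move at their own pace and stop on an object; "force" is the grip in N (left out, the last holds). Time passes only in rows, so rows that repeat a pose let the fingers close. It gives the time, the measured TCP pose, the force, the opening and the grip force at its end, in the units of the state.
- arm.get_obs(): the state, without advancing time (a new reading comes with each control period).
- viewer.get_image(name): name is "side" or "top" or "wrist"; returns (picture, depth): 400x640x3 uint8, red, green, blue; 400x640 float32, m along the optical axis (not along the pixel's ray), 0 where there is no reading.
- viewer.camera_params(name): a dict with "fx", "fy", "cx", "cy" (pixels), "dist" ([k1, k2, p1, p2, k3] as OpenCV has them; the pictures are not rectified), "R" (3x3) and "t" (3): a world point X has camera coordinates R X + t. Camera axes: x right, y down, z forward; pixel columns grow to the right and rows downward; lengths in m; the calibration is good to about 2 mm. A picture is of the moment at which its call begins: read the wrist's pose just before it. camera_params takes no time and is no camera call; for the wrist camera it gives the pose at the moment of the call.
- arm.job_done(): hands the job in; it is judged then, once.
Trained networks look in the newest picture that a camera, given by its name, has taken for a name from the list of things; names that differ only in an ending like _2 or _b are one class to them, and where a whole thing is asked for, a point or a joint stands for the part that bears it (a point fixed in the world has none). Each returns a list of dicts, best first, with "confidence" (0 to 1); they miss things now and then, are a little off and sometimes report something else, mostly with a low value. They report only what shows in the picture. A call takes as long as a camera call. They do not tell look-alikes from the thing itself.
- find_in(camera, name): "point" ([x, y, z] in m, in world coordinates, good to about 4 mm: the middle of the surface that is visible of it).
- pinpoint(camera, name): "point" ([x, y, z] in m, in world coordinates, good to about 4 mm: a listed point, or the origin of a listed thing).
The state is a dict: "clock": time; "qpos": joint angles; "joint_velocities": joint speeds; "joint_torque": joint torques, N m; "position": TCP position; "tcp_rot": TCP orientation; "ft_force": force on the tool from outside, world axes, zero at the start; "moment": the same for the moment, N m; "gripper_width": finger opening in m; "grasp_force": force on a finger pad.
Only numpy, scipy, OpenCV 4.12 (cv2) and the standard library are available. Lean on these libraries where they do the work, as an engineer would, in place of code of your own. Each camera call takes 0.05 s, during which the arm holds its last target. There are 200 camera calls.

## Working session

There is one attempt and no reset: what is moved stays moved. The work goes in short steps, Python scripts to look and compute and a tool call to move; the robot and the scene stay as the last step left them, time stands still between calls to the robot, and variables do not carry over. Pictures are saved under pics/ and viewed, at most 10 in all, crops included, and the job is handed in when it is done.

Besides the shell and the picture viewer there is one more tool, called after "Emit:" as name(argument=value, ...) on one line, values as JSON. drive_tool: Moves the arm, as the interface text tells. Its arguments: {"type":"object","properties":{"increments":{"type":"array","items":{"type":"object","properties":{"fingers":{"type":"number"},"linear":{"type":"array","items":{"type":"number"}},"angular":{"type":"array","items":{"type":"number"}}}}},"force":{"type":"number"}},"required":["increments"]}

```bash
mkdir -p pics; ls; python3 - <<'E'
from station import arm, viewer, find_in, pinpoint
import cv2,numpy as np
ims=[]
for c in("side","top"):
    im,d=viewer.get_image(c); cv2.imwrite(f"pics/{c}0.png",im[:,:,::-1])
    for n in ["press","hub","spoke_end","punch","bed","bridge","die","die_handle","board","bead_jar","pliers","gift_box"]:
        try: print(c,n,[(np.round(q["point"],3).tolist(),round(q["confidence"],2)) for q in pinpoint(c,n)[:3]])
        except Exception as e: print(c,n,e)
o=arm.get_obs();print(o["clock"],o["position"],o["tcp_rot"])
E
```

```text
pics
side press [([0.614, 0.137, 0.0], 0.76)]
side hub [([0.614, 0.14, 0.232], 0.81)]
side spoke_end [([0.695, 0.062, 0.236], 0.88)]
side punch [([0.618, 0.135, 0.368], 0.64), ([0.614, 0.138, 0.067], 0.61)]
side bed [([0.609, 0.14, 0.031], 0.63)]
side bridge [([0.612, 0.135, 0.367], 0.73)]
side die [([0.661, 0.322, -0.002], 0.97), ([0.386, -0.01, -0.002], 0.95), ([0.614, 0.134, 0.028], 0.84)]
side die_handle [([0.522, 0.136, 0.058], 0.87), ([0.473, -0.036, 0.025], 0.86), ([0.582, 0.286, 0.03], 0.83)]
side board [([0.634, -0.177, 0.003], 0.93), ([0.684, -0.431, -0.003], 0.3)]
side bead_jar []
side pliers [([0.561, 0.472, 0.0], 0.58)]
side gift_box [([0.513, -0.479, -0.003], 0.72), ([0.614, 0.14, 0.233], 0.21)]
top press [([0.612, 0.14, -0.003], 0.77)]
top hub [([0.61, 0.136, 0.232], 0.97)]
top spoke_end [([0.7, 0.062, 0.24], 0.71)]
top punch []
top bed [([0.612, 0.135, 0.028], 0.75)]
top bridge [([0.614, 0.137, 0.368], 0.86)]
top die [([0.386, -0.014, 0.0], 0.94), ([0.664, 0.32, 0.002], 0.75), ([0.614, 0.134, 0.031], 0.46)]
top die_handle [([0.581, 0.288, 0.026], 0.79), ([0.522, 0.136, 0.063], 0.62), ([0.469, -0.031, 0.027], 0.56)]
top board [([0.614, 0.136, 0.369], 0.58), ([0.635, -0.18, -0.002], 0.57)]
top bead_jar [([0.689, -0.423, -0.001], 0.54)]
top pliers [([0.558, 0.474, 0.0], 0.74)]
top gift_box [([0.56, 0.475, -0.004], 0.62), ([0.511, -0.48, 0.002], 0.59), ([0.688, -0.422, 0.0], 0.24)]
1.3 [ 0.21006826 -0.58863893  0.23132131] [[ 9.41813315e-01  3.36136400e-01  1.39505181e-05]
 [ 3.36136400e-01 -9.41813315e-01 -1.90625752e-05]
 [ 6.73115830e-06  2.26426641e-05 -1.00000000e+00]]
```

View pics/side0.png

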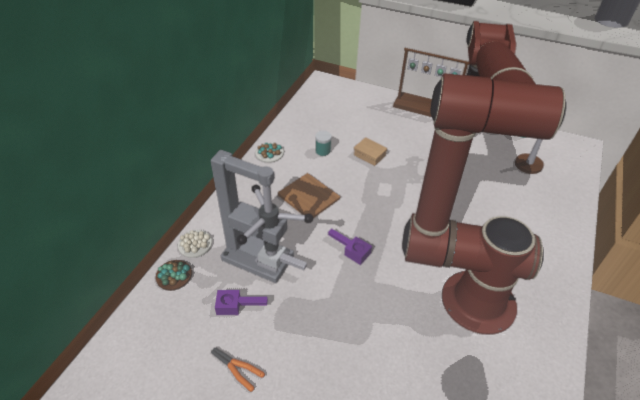

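View pics/top0.png

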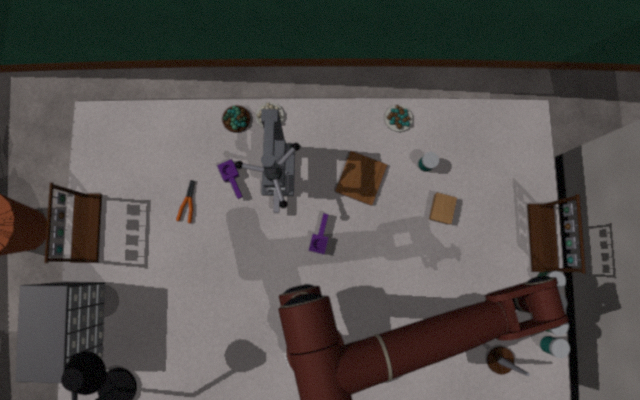

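The true die is the grey one under the punch, with its handle at side (290,262). The look-alikes are the purple ones at side (357,249) and (228,301). Next I'll measure the press yaw, the spokes, the handle and the board from depth.

```bash
cat > h.py <<'E'
from station import arm, viewer, find_in, pinpoint
import cv2,numpy as np
from scipy.spatial.transform import Rotation as Ro
def cloud(c):
    im,d=viewer.get_image(c);p=viewer.camera_params(c)
    K=np.array([[p["fx"],0,p["cx"]],[0,p["fy"],p["cy"]],[0,0,1]])
    v,u=np.nonzero(d>0);z=d[v,u]
    n=cv2.undistortPoints(np.stack([u,v],1).astype(np.float64)[:,None],K,np.array(p["dist"]))[:,0]
    X=np.c_[n*z[:,None],z]
    return (X-p["t"])@np.asarray(p["R"]),im[v,u].astype(int),im
def box(P,lo,hi): return np.all((P>lo)&(P<hi),1)
def rect(Q):
    r=cv2.minAreaRect(Q[:,:2].astype(np.float32)*1000); return np.round(r[0],1),np.round(r[1],1),round(r[2],1)
def lean(L,yaw=0,flip=0):  # tool leaning back by L deg, heading yaw deg
    L=np.radians(L);s,c=np.sin(L),np.cos(L)
    R=np.array([[c,0,s],[0,-1,0],[s,0,-c]])
    return Ro.from_euler('z',yaw,degrees=True).as_matrix()@R
def rel(p,R,o=None):
    o=o or arm.get_obs();A=np.asarray(o["tcp_rot"])
    return np.round(A.T@(np.asarray(p)-o["position"])*100,2),np.round(np.degrees(Ro.from_matrix(A.T@R).as_rotvec()),2)
E
python3 - <<'E'
from h import *
for c in("top","side"):
    P,C,im=cloud(c)
    m=box(P,[.5,0,.385],[.85,.28,.42]);print(c,"bridge",m.sum(),rect(P[m]),P[m][:,2].mean().round(3))
    m=box(P,[.45,0,.225],[.75,.3,.262])&(np.hypot(P[:,0]-.613,P[:,1]-.137)<.135)&(np.hypot(P[:,0]-.613,P[:,1]-.137)>.105)
    Q=P[m];a=np.degrees(np.arctan2(Q[:,1]-.137,Q[:,0]-.613))%360
    h,_=np.histogram(a,36,(0,360));print("spokes",h)
    for k in (78,198,318):
        s=abs(a-k)<20
        if s.sum():print(k,a[s].mean().round(1),Q[s].mean(0).round(3))
    m=box(P,[.48,.1,.05],[.55,.17,.085]);Q=P[m];print("handle",m.sum(),rect(Q),Q[:,2].max().round(3),np.polyfit(Q[:,0],Q[:,1],1))
    m=box(P,[.5,-.3,.012],[.76,-.06,.026])&(C[:,0]>C[:,2]+25);print("board",m.sum(),rect(P[m]),np.median(P[m][:,2]).round(3))
    m=box(P,[.45,.0,.025],[.75,.3,.034]);print("base",m.sum(),rect(P[m]))
E
```

```text
top bridge 754 (array([679.9, 132.8]), array([ 49.8, 174.5]), 89.5) 0.4
spokes [ 0  0  0  0  0  0  0 26 16  0  0  0  0  0  0  0  0  0  0 31 20  0  0  0
  0  0  0  0  0  0  0 36  7  0 11 13]
78 78.2 [0.636 0.248 0.246]
198 198.7 [0.504 0.1   0.245]
318 316.3 [0.695 0.059 0.246]
handle 78 (array([524.1, 136.6]), array([17.8, 50.9]), 89.2) 0.077 [-0.01845277  0.1465932 ]
board 1590 (array([ 633. , -177.7]), array([148.7, 169.1]), 68.8) 0.019
base 326 (array([653.1, 185. ]), array([182.8, 229.6]), 2.9)
side bridge 850 (array([681. , 138.7]), array([ 54.2, 178.4]), 85.9) 0.399
spokes [81  7  0  0  0  0  0 39 43  0  0  0  0  0  0  0  0  0  0 56  7  0  0  0
  0  0  0  0  0  0  0 18 23  0 11 34]
78 80.1 [0.633 0.253 0.242]
198 195.5 [0.503 0.107 0.243]
318 320.0 [0.698 0.066 0.245]
handle 146 (array([523.8, 140.6]), array([51. , 26.9]), 0.8) 0.075 [0.0137324  0.13616072]
board 1392 (array([ 632.9, -175.4]), array([154.7, 171.2]), 69.1) 0.019
base 932 (array([651.8, 190.9]), array([194.2, 219.7]), 1.2)
```

```bash
python3 - <<'E'
from h import *
print(rel([.38,-.38,.38],lean(30)))
E
```

```text
(array([ 23.02, -13.93, -14.87]), array([-5.15, 29.7 , 19.19]))
```

Emit:
drive_tool(increments=[{"fingers":1,"linear":[4,-2.5,-4],"angular":[-1.0,6,3.9]},{"fingers":1,"linear":[8,-5,-7],"angular":[-2,12,7.7]},{"fingers":1,"linear":[12,-7.5,-9],"angular":[-3.1,17.8,11.5]},{"fingers":1,"linear":[16,-10,-11],"angular":[-4.1,23.8,15.4]},{"fingers":1,"linear":[20,-12,-13],"angular":[-5.15,29.7,19.2]}])

```text
clock: 1.9
position: [0.3473, -0.4201, 0.3552]
tcp_rot: [[0.864, -0.004, 0.504], [-0.003, -1.0, -0.002], [0.504, 0.0, -0.864]]
ft_force: [0.1, -0.3, -0.7]
gripper_width: 0.0123
grasp_force: 0.0
```

```bash
python3 - <<'E'
from h import *
o=arm.get_obs();print(o["position"],o["tcp_rot"].round(3),o["gripper_width"],o["ft_force"])
for p in ([.42,-.2,.4],[.45,0,.4],[.53,.142,.32],[.538,.142,.222]):print(rel(p,lean(30)))
E
```

```text
[ 0.3473007  -0.42010115  0.35524988] [[ 0.864 -0.004  0.504]
 [-0.003 -1.    -0.002]
 [ 0.504  0.    -0.864]] 0.012257672609374161 [ 0.06339684 -0.25361793 -0.67248935]
(array([  8.47, -22.04,  -0.24]), array([ 0.11, -0.26, -0.18]))
(array([ 11.  , -42.05,   1.23]), array([ 0.11, -0.26, -0.18]))
(array([ 13.83, -56.28,  12.15]), array([ 0.11, -0.26, -0.18]))
(array([  9.58, -56.28,  21.01]), array([ 0.11, -0.26, -0.18]))
```

Emit:
drive_tool(increments=[{"fingers":1,"linear":[2,-4.4,0],"angular":[0,0,0]},{"fingers":1,"linear":[4,-8.8,0],"angular":[0,0,0]},{"fingers":1,"linear":[6,-13.2,0],"angular":[0,0,0]},{"fingers":1,"linear":[7.5,-17.6,0],"angular":[0,0,0]},{"fingers":1,"linear":[8.5,-22,0],"angular":[0,0,0]}])

```text
clock: 2.4
position: [0.4204, -0.1994, 0.3972]
tcp_rot: [[0.865, -0.001, 0.501], [-0.0, -1.0, -0.001], [0.501, 0.001, -0.865]]
ft_force: [1.5, 0.1, 0.4]
gripper_width: -0.0002
grasp_force: 0.0
```

Emit:
drive_tool(increments=[{"fingers":1,"linear":[0.6,-4.5,0.2],"angular":[0,0,0]},{"fingers":1,"linear":[1.1,-9,0.4],"angular":[0,0,0]},{"fingers":1,"linear":[1.6,-13.5,0.6],"angular":[0,0,0]},{"fingers":1,"linear":[2.1,-18,1],"angular":[0,0,0]},{"fingers":1,"linear":[2.5,-22,1.5],"angular":[0,0,0]}])

```text
clock: 2.9
position: [0.4491, 0.0209, 0.3966]
tcp_rot: [[0.865, 0.0, 0.502], [0.0, -1.0, -0.0], [0.502, 0.0, -0.865]]
ft_force: [0.7, -1.1, -0.2]
gripper_width: -0.0001
grasp_force: 0.0
```

```bash
python3 - <<'E'
from h import *
o=arm.get_obs();print(o["position"],o["gripper_width"],o["ft_force"])
for p in ([.53,.142,.31],[.538,.142,.222]):print(rel(p,lean(30)))
E
```

```text
[0.44908939 0.02088693 0.39662056] -0.00012234185402651909 [ 0.7470588  -1.06214584 -0.20681803]
(array([  2.65, -12.11,  11.55]), array([ 0.02, -0.16,  0.02]))
(array([ -1.08, -12.12,  19.56]), array([ 0.02, -0.16,  0.02]))
```

Emit:
drive_tool(increments=[{"fingers":1,"linear":[0.8,-4,2.4],"angular":[0,0,0]},{"fingers":1,"linear":[1.6,-8,5],"angular":[0,0,0]},{"fingers":1,"linear":[2.4,-11.5,8.5],"angular":[0,0,0]},{"fingers":1,"linear":[1.8,-12.1,12.5],"angular":[0,0,0]},{"fingers":1,"linear":[0.5,-12.1,16],"angular":[0,0,0]}])

```text
clock: 3.4
position: [0.5343, 0.142, 0.2585]
tcp_rot: [[0.866, 0.003, 0.5], [0.003, -1.0, 0.002], [0.5, -0.0, -0.866]]
ft_force: [-0.1, -0.4, -0.5]
gripper_width: 0.0005
grasp_force: 0.0
```

```bash
cat >> h.py <<'E'
hub=np.array([.613,.137,0])
def fp(th,r=.078,d=.021,z=.222,L=30):  # TCP for finger behind spoke at th deg
    t=np.radians(th);p=hub+r*np.array([np.cos(t),np.sin(t),0])-d*np.array([-np.sin(t),np.cos(t),0])
    return p+[(.235-z)*np.tan(np.radians(L)),0,z]
E
python3 - <<'E'
from h import *
o=arm.get_obs();print(o["position"],o["ft_force"])
print(rel([.538,.142,.222],lean(30),o))
for th in range(198,266,6):print(th,rel(fp(th),lean(30),o)[0])
E
```

```text
[0.53429269 0.14197143 0.25849541] [-0.12041686 -0.3553975  -0.50600329]
(array([-1.5 , -0.  ,  3.35]), array([-0.1 , -0.01,  0.16]))
198 [-1.35  0.91  3.44]
204 [-1.27  1.75  3.48]
210 [-1.13  2.58  3.56]
216 [-0.9   3.39  3.69]
222 [-0.61  4.16  3.86]
228 [-0.24  4.89  4.07]
234 [0.18 5.58 4.32]
240 [0.67 6.21 4.6 ]
246 [1.21 6.78 4.91]
252 [1.8  7.28 5.26]
258 [2.44 7.71 5.62]
264 [3.1  8.05 6.01]
```

Descend, then push to about 258° over two calls. The later rows are relative to the pose commanded at the start of each call.

Emit:
drive_tool(increments=[{"fingers":1,"linear":[-1.5,0,3.35],"angular":[0,0,0]},{"fingers":1,"linear":[-1.4,0.9,3.4],"angular":[0,0,0]},{"fingers":1,"linear":[-1.27,1.75,3.48],"angular":[0,0,0]},{"fingers":1,"linear":[-1.13,2.6,3.56],"angular":[0,0,0]},{"fingers":1,"linear":[-0.9,3.4,3.7],"angular":[0,0,0]}])

```text
clock: 3.9
position: [0.5448, 0.1061, 0.2255]
tcp_rot: [[0.865, -0.0, 0.502], [-0.002, -1.0, 0.003], [0.502, -0.003, -0.865]]
ft_force: [-1.0, 5.7, -2.0]
gripper_width: -0.0001
grasp_force: 2.8
```

Emit:
drive_tool(increments=[{"fingers":1,"linear":[0.3,0.77,0.17],"angular":[0,0,0]},{"fingers":1,"linear":[0.66,1.5,0.38],"angular":[0,0,0]},{"fingers":1,"linear":[1.08,2.2,0.62],"angular":[0,0,0]},{"fingers":1,"linear":[1.57,2.8,0.9],"angular":[0,0,0]},{"fingers":1,"linear":[2.1,3.4,1.2],"angular":[0,0,0]}])

```text
clock: 4.4
position: [0.5688, 0.0719, 0.2258]
tcp_rot: [[0.865, -0.0, 0.501], [-0.001, -1.0, 0.002], [0.501, -0.002, -0.865]]
ft_force: [-4.2, 5.0, -1.9]
gripper_width: -0.0003
grasp_force: 2.9
```

```bash
cat >> h.py <<'E'
def spokes():
    for c in("top","side"):
        P,C,im=cloud(c);r=np.hypot(*(P-hub)[:,:2].T);m=(r>.103)&(r<.13)&(P[:,2]>.228)&(P[:,2]<.258)&(C.max(1)<90)
        a=np.degrees(np.arctan2(*(P[m]-hub)[:,1::-1].T))%360
        h,_=np.histogram(a,72,(0,360));print(c,[(int(i*5),int(n)) for i,n in enumerate(h) if n>3])
        print(c,[np.round(q["point"],3) for q in pinpoint(c,"spoke_end")[:3]])
E
python3 - <<'E'
from h import *
o=arm.get_obs();print(o["position"],o["ft_force"])
spokes()
E
```

```text
[0.568792   0.0718821  0.22582262] [-4.16852473  4.98796948 -1.89626261]
top [(120, 10), (125, 20), (130, 20), (240, 14), (245, 24), (250, 12), (345, 9), (350, 7)]
top []
side [(0, 11), (5, 18), (10, 36), (120, 23), (125, 38), (130, 25), (245, 8), (345, 4), (350, 16), (355, 15)]
side [array([0.722, 0.155, 0.237])]
```

Emit:
drive_tool(increments=[{"fingers":1,"linear":[0.6,0.5,0.35],"angular":[0,0,0]},{"fingers":1,"linear":[1.23,0.93,0.7],"angular":[0,0,0]},{"fingers":1,"linear":[1.9,1.27,1.1],"angular":[0,0,0]},{"fingers":1,"linear":[1.9,1.0,1.1],"angular":[0,0,0]},{"fingers":1,"linear":[3.8,0.8,-3.1],"angular":[0,0,0]}])

```text
clock: 5.1
position: [0.5827, 0.0635, 0.2611]
tcp_rot: [[0.873, -0.001, 0.488], [-0.001, -1.0, -0.001], [0.488, 0.0, -0.873]]
ft_force: [0.6, 1.1, -1.0]
gripper_width: 0.0004
grasp_force: 0.0
```

```bash
python3 - <<'E'
from h import *
o=arm.get_obs();print(o["position"],o["ft_force"])
spokes();R=lean(30)
o=arm.get_obs()
print(rel([.55,.07,.30],R,o)[0],rel([.50,.137,.30],R,o)[0]);
for th in (142,):
  for z in (.3,.222):p=fp(th,d=.036);p[2]=z;print(z,p,rel(p,R,o)[0])
E
```

```text
[0.58273754 0.0635172  0.26109276] [ 0.64575775  1.06664236 -0.97095593]
top [(15, 6), (20, 20), (25, 17), (30, 5), (140, 18), (145, 20), (150, 11), (255, 7), (260, 23), (265, 23), (345, 11), (350, 8)]
top [array([0.718, 0.184, 0.236])]
side [(0, 17), (5, 11), (20, 9), (25, 33), (30, 26), (135, 8), (140, 36), (145, 26), (260, 4), (345, 5), (350, 18), (355, 16)]
side [array([0.711, 0.182, 0.237])]
[-1.9  -0.62 -4.19] [-6.21 -7.32 -6.73]
0.3 [0.58120453 0.21338998 0.3       ] [  0.8  -14.96  -2.62]
0.222 [0.58120453 0.21338998 0.222     ] [ -3.16 -14.97   4.1 ]
```

Emit:
drive_tool(increments=[{"fingers":1,"linear":[-1.9,-0.6,-4.2],"angular":[0,0,0]},{"fingers":1,"linear":[-4.2,-4.2,-6.2],"angular":[0,0,0]},{"fingers":1,"linear":[-4.2,-8.8,-6],"angular":[0,0,0]},{"fingers":1,"linear":[-2.8,-13,-5],"angular":[0,0,0]},{"fingers":1,"linear":[0.5,-15,-2.2],"angular":[0,0,0]}])

```text
clock: 5.8
position: [0.5789, 0.2179, 0.293]
tcp_rot: [[0.863, 0.005, 0.505], [0.003, -1.0, 0.004], [0.505, -0.002, -0.863]]
ft_force: [-0.2, -1.3, 1.6]
gripper_width: -0.0003
grasp_force: 0.0
```

```bash
python3 - <<'E'
from h import *
R=lean(30);o=arm.get_obs();print(o["position"],o["ft_force"])
print(rel(fp(142,d=.034),R,o))
q=None
for th in range(142,268,6):print(th,rel(fp(th),R,o)[0])
E
```

```text
[0.57889188 0.21793655 0.29300308] [-0.21823066 -1.2599558   1.58204401]
(array([-3.49,  0.63,  6.18]), array([-0.24, -0.3 ,  0.19]))
142 [-4.19  1.65  5.77]
148 [-4.75  2.19  5.44]
154 [-5.26  2.79  5.15]
160 [-5.71  3.45  4.88]
166 [-6.1   4.17  4.65]
172 [-6.42  4.93  4.46]
178 [-6.68  5.72  4.31]
184 [-6.86  6.54  4.2 ]
190 [-6.96  7.37  4.14]
196 [-6.99  8.22  4.12]
202 [-6.94  9.06  4.15]
208 [-6.82  9.9   4.22]
214 [-6.62 10.71  4.33]
220 [-6.35 11.5   4.49]
226 [-6.01 12.25  4.68]
232 [-5.61 12.95  4.92]
238 [-5.14 13.6   5.19]
244 [-4.62 14.19  5.49]
250 [-4.05 14.72  5.83]
256 [-3.43 15.17  6.19]
262 [-2.77 15.54  6.57]
```

Emit:
drive_tool(increments=[{"fingers":1,"linear":[-1.7,0.5,3.1],"angular":[0,0,0]},{"fingers":1,"linear":[-3.5,0.6,6.2],"angular":[0,0,0]},{"fingers":1,"linear":[-4.2,1.6,5.8],"angular":[0,0,0]},{"fingers":1,"linear":[-4.8,2.2,5.4],"angular":[0,0,0]},{"fingers":1,"linear":[-5.3,2.8,5.1],"angular":[0,0,0]}])

```text
clock: 6.3
position: [0.5592, 0.1864, 0.2204]
tcp_rot: [[0.865, 0.0, 0.502], [-0.001, -1.0, 0.002], [0.502, -0.002, -0.865]]
ft_force: [3.8, 4.0, -1.6]
gripper_width: -0.0003
grasp_force: 2.5
```

Emit:
drive_tool(increments=[{"fingers":1,"linear":[-0.4,0.65,-0.25],"angular":[0,0,0]},{"fingers":1,"linear":[-0.8,1.4,-0.5],"angular":[0,0,0]},{"fingers":1,"linear":[-1.15,2.15,-0.65],"angular":[0,0,0]},{"fingers":1,"linear":[-1.4,2.9,-0.8],"angular":[0,0,0]},{"fingers":1,"linear":[-1.6,3.75,-0.9],"angular":[0,0,0]}])

```text
clock: 6.8
position: [0.5415, 0.1494, 0.222]
tcp_rot: [[0.863, 0.001, 0.505], [-0.001, -1.0, 0.003], [0.505, -0.003, -0.863]]
ft_force: [3.8, 5.8, 0.1]
gripper_width: -0.0001
grasp_force: 3.0
```

```bash
python3 - <<'E'
from h import *
R=lean(30);o=arm.get_obs();print(o["position"],o["ft_force"])
spokes()
for th in range(178,268,6):print(th,rel(fp(th),R,o)[0])
E
```

```text
[0.54149396 0.1493567  0.22199996] [3.84613142 5.84819167 0.07600832]
top [(60, 15), (65, 20), (70, 10), (295, 4), (300, 23), (305, 18), (310, 7), (345, 12), (350, 6)]
top [array([0.662, 0.239, 0.238])]
side [(0, 18), (5, 13), (60, 4), (65, 35), (70, 41), (180, 23), (185, 12), (310, 9), (345, 6), (350, 16), (355, 12)]
side [array([0.652, 0.241, 0.237]), array([0.522, 0.142, 0.058])]
178 [ 0.15 -1.14  0.09]
184 [-0.02 -0.32 -0.01]
190 [-0.12  0.52 -0.07]
196 [-0.15  1.37 -0.09]
202 [-0.1   2.21 -0.07]
208 [0.03 3.04 0.  ]
214 [0.23 3.86 0.12]
220 [0.5  4.64 0.28]
226 [0.84 5.39 0.47]
232 [1.25 6.09 0.71]
238 [1.72 6.74 0.98]
244 [2.25 7.33 1.29]
250 [2.82 7.85 1.62]
256 [3.44 8.3  1.98]
262 [4.1  8.67 2.36]
```

Emit:
drive_tool(increments=[{"fingers":1,"linear":[-0.12,0.5,-0.07],"angular":[0,0,0]},{"fingers":1,"linear":[-0.1,1.8,-0.08],"angular":[0,0,0]},{"fingers":1,"linear":[0.03,3.0,0.0],"angular":[0,0,0]},{"fingers":1,"linear":[0.36,4.25,0.2],"angular":[0,0,0]},{"fingers":1,"linear":[0.84,5.4,0.47],"angular":[0,0,0]}])

```text
clock: 7.5
position: [0.5491, 0.0953, 0.2183]
tcp_rot: [[0.868, 0.001, 0.497], [-0.001, -1.0, 0.003], [0.497, -0.003, -0.868]]
ft_force: [-0.7, 7.7, -2.6]
gripper_width: -0.0002
grasp_force: 3.3
```

Emit:
drive_tool(increments=[{"fingers":1,"linear":[0.6,0.9,0.33],"angular":[0,0,0]},{"fingers":1,"linear":[1.2,1.7,0.67],"angular":[0,0,0]},{"fingers":1,"linear":[1.98,2.45,1.15],"angular":[0,0,0]},{"fingers":1,"linear":[2.6,2.9,1.5],"angular":[0,0,0]},{"fingers":1,"linear":[3.26,3.28,1.9],"angular":[0,0,0]}])

```text
clock: 8.0
position: [0.5857, 0.0622, 0.216]
tcp_rot: [[0.87, 0.0, 0.492], [-0.0, -1.0, 0.002], [0.492, -0.002, -0.87]]
ft_force: [-4.1, 5.3, -3.1]
gripper_width: -0.0002
grasp_force: 3.0
```

Emit:
drive_tool(increments=[{"fingers":1,"linear":[0.2,0.1,0.1],"angular":[0,0,0]},{"fingers":1,"linear":[0,-0.3,0],"angular":[0,0,0]},{"fingers":1,"linear":[2,-0.4,-4],"angular":[0,0,0]},{"fingers":1,"linear":[1,-0.4,-7.5],"angular":[0,0,0]},{"fingers":1,"linear":[-2,-4,-9.5],"angular":[0,0,0]}])

```text
clock: 8.5
position: [0.5264, 0.0984, 0.2998]
tcp_rot: [[0.86, -0.007, 0.511], [-0.005, -1.0, -0.004], [0.511, 0.001, -0.86]]
ft_force: [0.8, 1.4, 0.4]
gripper_width: -0.0001
grasp_force: 0.0
```

```bash
python3 - <<'E'
from h import *
R=lean(30);o=arm.get_obs();print(o["position"],o["ft_force"])
spokes()
o=arm.get_obs()
print(rel([.56,.218,.295],R,o))
E
```

```text
[0.5263626  0.09837117 0.29977609] [0.81428021 1.36685779 0.44099474]
top [(15, 19), (20, 17), (25, 4), (135, 17), (140, 23), (145, 8), (250, 7), (255, 23), (260, 20), (265, 5), (345, 10), (350, 7), (355, 4)]
top [array([0.531, 0.212, 0.238])]
side [(0, 15), (5, 12), (15, 11), (20, 31), (25, 18), (130, 10), (135, 38), (140, 26), (145, 4), (250, 7), (255, 23), (260, 14), (345, 5), (350, 14), (355, 20)]
side [array([0.524, 0.208, 0.236])]
(array([  3.19, -11.65,   1.72]), array([ 0.  , -0.26,  0.09]))
```

Emit:
drive_tool(increments=[{"fingers":1,"linear":[0,-4.5,0],"angular":[0,0,0]},{"fingers":1,"linear":[0.8,-8.5,0.5],"angular":[0,0,0]},{"fingers":1,"linear":[3.2,-11.6,1.7],"angular":[0,0,0]},{"fingers":1,"linear":[4.4,-12,2.3],"angular":[0,0,0]},{"fingers":1,"linear":[4.8,-12,2.5],"angular":[0,0,0]}])

```text
clock: 9.2
position: [0.5794, 0.2213, 0.2934]
tcp_rot: [[0.866, 0.0, 0.499], [0.001, -1.0, -0.001], [0.499, 0.001, -0.866]]
ft_force: [-1.2, -0.1, -0.6]
gripper_width: -0.0
grasp_force: 0.0
```

```bash
python3 - <<'E'
from h import *
R=lean(30);o=arm.get_obs();print(o["position"],o["ft_force"])
print(rel(fp(137,d=.034),R,o))
for th in range(136,186,5):print(th,rel(fp(th),R,o)[0])
E
```

```text
[0.57938883 0.22129176 0.29343677] [-1.19861721 -0.05211196 -0.61860168]
(array([-2.94,  0.62,  6.55]), array([0.05, 0.04, 0.05]))
136 [-3.6   1.49  6.17]
141 [-4.11  1.88  5.88]
146 [-4.59  2.32  5.6 ]
151 [-5.04  2.8   5.35]
156 [-5.44  3.33  5.11]
161 [-5.81  3.9   4.9 ]
166 [-6.13  4.5   4.72]
171 [-6.4   5.13  4.56]
176 [-6.62  5.78  4.43]
181 [-6.8   6.46  4.34]
```

Emit:
drive_tool(increments=[{"fingers":1,"linear":[-1.5,0.4,3.3],"angular":[0,0,0]},{"fingers":1,"linear":[-2.9,0.6,6.5],"angular":[0,0,0]},{"fingers":1,"linear":[-3.6,1.5,6.2],"angular":[0,0,0]},{"fingers":1,"linear":[-4.35,2.1,5.75],"angular":[0,0,0]},{"fingers":1,"linear":[-5.0,2.8,5.35],"angular":[0,0,0]}])

```text
clock: 9.7
position: [0.5621, 0.1927, 0.2258]
tcp_rot: [[0.863, -0.0, 0.505], [-0.002, -1.0, 0.002], [0.505, -0.003, -0.863]]
ft_force: [4.3, 4.0, -1.4]
gripper_width: 0.0003
grasp_force: 2.6
```

Emit:
drive_tool(increments=[{"fingers":1,"linear":[-0.4,0.53,-0.24],"angular":[0,0,0]},{"fingers":1,"linear":[-0.8,1.1,-0.45],"angular":[0,0,0]},{"fingers":1,"linear":[-1.1,1.7,-0.63],"angular":[0,0,0]},{"fingers":1,"linear":[-1.3,2.1,-0.75],"angular":[0,0,0]},{"fingers":1,"linear":[-1.45,2.5,-0.85],"angular":[0,0,0]}])

```text
clock: 10.2
position: [0.5457, 0.1679, 0.2275]
tcp_rot: [[0.862, -0.0, 0.507], [-0.002, -1.0, 0.002], [0.507, -0.003, -0.862]]
ft_force: [3.2, 4.1, -0.3]
gripper_width: 0.0001
grasp_force: 2.2
```

```bash
python3 - <<'E'
from h import *
R=lean(30);o=arm.get_obs();print(o["position"],o["ft_force"])
spokes();o=arm.get_obs()
for th in range(170,190,3):print(th,rel(fp(th),R,o)[0])
E
```

```text
[0.54573752 0.16790706 0.22753725] [ 3.2139178   4.12578553 -0.29576865]
top [(45, 13), (50, 19), (55, 14), (285, 18), (290, 21), (295, 13), (345, 11), (350, 6)]
top [array([ 0.509, -0.483,  0.002])]
side [(0, 18), (5, 16), (50, 22), (55, 44), (60, 6), (165, 29), (170, 26), (175, 6), (285, 7), (290, 8), (345, 5), (350, 17), (355, 14)]
side [array([0.608, 0.137, 0.027]), array([0.5  , 0.151, 0.239])]
170 [-0.04 -0.36  0.46]
173 [-0.19  0.03  0.38]
176 [-0.32  0.43  0.3 ]
179 [-0.43  0.83  0.24]
182 [-0.52  1.24  0.18]
185 [-0.59  1.65  0.14]
188 [-0.64  2.07  0.11]
```

Emit:
drive_tool(increments=[{"fingers":1,"linear":[-0.15,0.35,-0.1],"angular":[0,0,0]},{"fingers":1,"linear":[-0.25,0.7,-0.15],"angular":[0,0,0]},{"fingers":1,"linear":[-0.3,1.0,-0.2],"angular":[0,0,0]},{"fingers":1,"linear":[-0.35,1.2,-0.22],"angular":[0,0,0]},{"fingers":1,"linear":[-0.35,1.3,-0.22],"angular":[0,0,0]}])

```text
clock: 10.9
position: [0.5418, 0.1596, 0.2249]
tcp_rot: [[0.863, 0.003, 0.505], [-0.004, -1.0, 0.012], [0.505, -0.013, -0.863]]
ft_force: [9.0, 27.6, -1.7]
gripper_width: 0.0
grasp_force: 13.2
```

```bash
python3 - <<'E'
from h import *
o=arm.get_obs();print(o["position"],o["ft_force"])
spokes()
for c in ("side",):
    print([np.round(q["point"],3) for q in pinpoint(c,"punch")[:3]])
    print([np.round(q["point"],3) for q in pinpoint(c,"die_handle")[:3]])
im=viewer.get_image("side")[0];cv2.imwrite("pics/s1.png",cv2.resize(im[140:300,180:340,::-1],None,fx=3.7,fy=3.7))
E
```

```text
[0.54176077 0.15960497 0.22493719] [ 8.95047455 27.56710016 -1.67622079]
top [(50, 11), (55, 17), (60, 18), (290, 16), (295, 21), (300, 13), (345, 10), (350, 7)]
top [array([0.503, 0.14 , 0.237]), array([ 0.56 ,  0.475, -0.002])]
side [(0, 16), (5, 11), (55, 20), (60, 46), (65, 7), (170, 26), (175, 22), (180, 5), (290, 6), (345, 4), (350, 15), (355, 19)]
side [array([0.5  , 0.144, 0.237]), array([0.613, 0.134, 0.001])]
[array([0.614, 0.138, 0.081])]
[array([ 0.472, -0.033,  0.024]), array([0.581, 0.289, 0.03 ]), array([0.522, 0.14 , 0.06 ])]
```

View pics/s1.png

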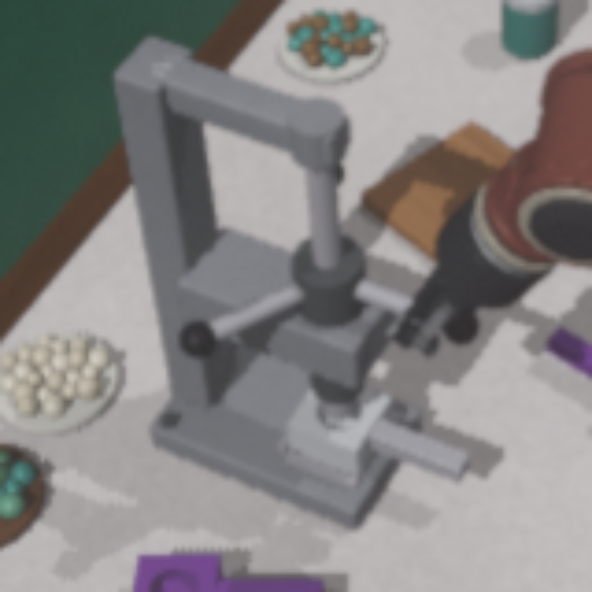

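Emit:
drive_tool(increments=[{"fingers":1,"linear":[0,-2,0],"angular":[0,0,0]},{"fingers":1,"linear":[0,-3.5,0],"angular":[0,0,0]},{"fingers":1,"linear":[0,-4,-4],"angular":[0,0,0]},{"fingers":1,"linear":[-3,-4,-7],"angular":[0,0,0]},{"fingers":0,"linear":[-7,-4,-9],"angular":[0,0,0]}])

```text
clock: 11.75
position: [0.4344, 0.1941, 0.268]
tcp_rot: [[0.866, -0.002, 0.501], [-0.001, -1.0, -0.002], [0.501, 0.001, -0.866]]
ft_force: [-1.3, 0.2, 0.2]
gripper_width: 0.0134
grasp_force: 0.0
```

```bash
python3 - <<'E'
from h import *
o=arm.get_obs();print(o["position"],o["ft_force"],o["gripper_width"])
spokes()
R=lean(40);o=arm.get_obs()
print(rel([.42,.138,.18],R,o))
E
```

```text
[0.43440413 0.19408867 0.2679904 ] [-1.26372867  0.1712807   0.2175094 ] 0.013391687473647398
top [(50, 11), (55, 20), (60, 16), (170, 6), (175, 19), (180, 23), (290, 15), (295, 24), (300, 11), (345, 10), (350, 7)]
top [array([0.503, 0.14 , 0.237])]
side [(0, 15), (5, 13), (55, 21), (60, 48), (65, 4), (170, 32), (175, 30), (180, 7), (290, 7), (345, 6), (350, 15), (355, 14)]
side [array([0.498, 0.14 , 0.241])]
(array([-5.45,  5.61,  6.69]), array([ 0.07, 10.05,  0.05]))
```

Emit:
drive_tool(increments=[{"fingers":-0.2,"linear":[-2,2,2.5],"angular":[0,4,0]},{"fingers":-0.2,"linear":[-4,4,5],"angular":[0,8,0]},{"fingers":-0.2,"linear":[-5.4,5.6,6.7],"angular":[0,10,0]},{"fingers":-0.2,"linear":[-5.4,5.6,6.7],"angular":[0,10,0]}])

```text
clock: 12.35
position: [0.4184, 0.1363, 0.1722]
tcp_rot: [[0.774, -0.004, 0.633], [-0.001, -1.0, -0.006], [0.633, 0.004, -0.774]]
ft_force: [-0.8, -0.3, -1.3]
gripper_width: 0.0512
grasp_force: 0.0
```

```bash
python3 - <<'E'
from h import *
o=arm.get_obs();print(o["position"],o["tcp_rot"].round(3),o["gripper_width"])
P,C,im=cloud("wrist");cv2.imwrite("pics/w1.png",im[:,:,::-1])
m=box(P,[.485,.11,.05],[.56,.17,.085]);Q=P[m];print("handle",m.sum(),rect(Q),np.percentile(Q[:,2],[5,50,95]).round(3))
top=Q[Q[:,2]>np.percentile(Q[:,2],95)-.005];print(rect(top))
for n in("die","die_handle"):print(n,[(np.round(q["point"],3),round(q["confidence"],2)) for q in pinpoint("wrist",n)[:3]])
o=arm.get_obs()
print(rel([.535,.138,.044],lean(40),o))
E
```

```text
[0.41838388 0.1362628  0.17224524] [[ 0.774 -0.004  0.633]
 [-0.001 -1.    -0.006]
 [ 0.633  0.004 -0.774]] 0.051237163857462756
handle 1310 (array([530.7, 140.1]), array([20. , 58.6]), 89.1) [0.063 0.073 0.074]
(array([530.7, 140.1]), array([20. , 58.6]), 89.2)
die [(array([0.613, 0.138, 0.029]), 0.94), (array([ 0.661,  0.324, -0.003]), 0.67)]
die_handle [(array([0.523, 0.14 , 0.056]), 0.75), (array([ 0.471, -0.032,  0.026]), 0.65)]
(array([-0.4 ,  0.08, 17.89]), array([ 0.03, -0.1 , -0.05]))
```

View pics/w1.png

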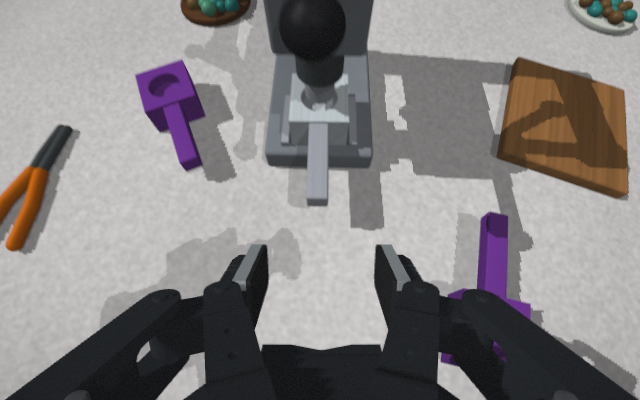

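The wrist view shows the grey die's handle at about (317,165), with the purple look-alikes at (170,100) and (490,290). The path to the handle is clear.

Emit:
drive_tool(increments=[{"fingers":-0.2,"linear":[-0.1,-0.1,4.5],"angular":[0,0,0]},{"fingers":-0.2,"linear":[-0.2,-0.2,9],"angular":[0,0,0]},{"fingers":-0.2,"linear":[-0.3,-0.2,13.5],"angular":[0,0,0]},{"fingers":-0.2,"linear":[-0.4,-0.2,16.5],"angular":[0,0,0]},{"fingers":-0.2,"linear":[-0.4,-0.2,18],"angular":[0,0,0]}])

```text
clock: 13.0
position: [0.5372, 0.1416, 0.0397]
tcp_rot: [[0.767, 0.0, 0.641], [0.0, -1.0, -0.0], [0.641, 0.0, -0.767]]
ft_force: [0.2, -0.4, -0.7]
gripper_width: 0.0514
grasp_force: 0.0
```

Emit:
drive_tool(force=100, increments=[{"fingers":0.1,"linear":[0,0,0],"angular":[0,0,0]},{"fingers":1,"linear":[0,0,0],"angular":[0,0,0]},{"fingers":1,"linear":[0,0,0],"angular":[0,0,0]},{"fingers":1,"linear":[0,0,0],"angular":[0,0,0]},{"fingers":1,"linear":[0,0,0],"angular":[0,0,0]}])

```text
clock: 13.5
position: [0.5352, 0.1411, 0.0426]
tcp_rot: [[0.764, -0.0, 0.646], [-0.0, -1.0, 0.0], [0.646, -0.001, -0.764]]
ft_force: [2.0, -2.6, 2.0]
gripper_width: 0.0189
grasp_force: 97.1
```

Emit:
drive_tool(increments=[{"fingers":1,"linear":[-0.77,0,-0.64],"angular":[0,0,0]},{"fingers":1,"linear":[-1.53,0,-1.29],"angular":[0,0,0]},{"fingers":1,"linear":[-2.3,0,-1.93],"angular":[0,0,0]},{"fingers":1,"linear":[-3.06,0,-2.57],"angular":[0,0,0]},{"fingers":1,"linear":[-3.45,0,-2.9],"angular":[0,0,0]}])

```text
clock: 14.0
position: [0.4893, 0.1415, 0.0422]
tcp_rot: [[0.763, 0.001, 0.646], [0.001, -1.0, 0.001], [0.646, -0.001, -0.763]]
ft_force: [2.5, 0.7, 1.7]
gripper_width: 0.0188
grasp_force: 97.5
```

```bash
python3 - <<'E'
from h import *
o=arm.get_obs();print(o["position"],o["ft_force"],o["moment"])
for n in("die","die_handle"):print(n,[(np.round(q["point"],3),round(q["confidence"],2)) for q in (viewer.get_image("side"),pinpoint("side",n))[1][:3]])
o=arm.get_obs();p=o["position"]
for d in ([-.045,0,0],[-.045,0,.04],[-.045,0,.1]):print(rel(p+np.array(d),lean(40),o))
E
```

```text
[0.48930099 0.14150826 0.04217955] [2.45105428 0.67651008 1.69744603] [-0.03879381 -0.362082   -0.01605685]
die [(array([ 0.664,  0.323, -0.001]), 0.82), (array([0.567, 0.135, 0.028]), 0.7), (array([0.615, 0.142, 0.232]), 0.47)]
die_handle [(array([0.476, 0.146, 0.062]), 0.88), (array([0.585, 0.289, 0.031]), 0.74), (array([ 0.47 , -0.033,  0.024]), 0.55)]
(array([-3.44, -0.  , -2.9 ]), array([-0.06, -0.15,  0.02]))
(array([-0.86, -0.01, -5.96]), array([-0.06, -0.15,  0.02]))
(array([ 3.010e+00, -1.000e-02, -1.054e+01]), array([-0.06, -0.15,  0.02]))
```

Sliding freely. Pull another 45 mm (about 91 mm in total), then lift.

Emit:
drive_tool(increments=[{"fingers":1,"linear":[-0.77,0,-0.64],"angular":[0,0,0]},{"fingers":1,"linear":[-1.53,0,-1.29],"angular":[0,0,0]},{"fingers":1,"linear":[-2.3,0,-1.93],"angular":[0,0,0]},{"fingers":1,"linear":[-3.06,0,-2.57],"angular":[0,0,0]},{"fingers":1,"linear":[-3.45,0,-2.9],"angular":[0,0,0]}])

```text
clock: 14.7
position: [0.4415, 0.1404, 0.0382]
tcp_rot: [[0.769, -0.001, 0.639], [0.0, -1.0, -0.001], [0.639, 0.001, -0.769]]
ft_force: [0.3, -0.2, -2.7]
gripper_width: 0.0187
grasp_force: 97.1
```

Emit:
drive_tool(increments=[{"fingers":1,"linear":[0.6,0,-0.8],"angular":[0,0,0]},{"fingers":1,"linear":[1.6,0,-2],"angular":[0,0,0]},{"fingers":1,"linear":[2.9,0,-3.5],"angular":[0,0,0]},{"fingers":1,"linear":[4.2,0,-5],"angular":[0,0,0]},{"fingers":1,"linear":[5,0,-6],"angular":[0,0,0]}])

```text
clock: 15.2
position: [0.4432, 0.1408, 0.1188]
tcp_rot: [[0.767, -0.0, 0.642], [-0.0, -1.0, -0.0], [0.642, 0.0, -0.767]]
ft_force: [0.2, 0.5, -2.2]
gripper_width: 0.0187
grasp_force: 97.1
```

```bash
python3 - <<'E'
from h import *
o=arm.get_obs();print(o["position"],o["ft_force"],o["moment"],o["gripper_width"])
im=viewer.get_image("side")[0]
for n in("die","die_handle"):print(n,[(np.round(q["point"],3),round(q["confidence"],2)) for q in pinpoint("side",n)[:3]])
P,C,im2=cloud("wrist")
cv2.imwrite("pics/lift.png",np.vstack([cv2.resize(im[140:320,160:400,::-1],None,fx=2,fy=2),im2[100:340,80:560,::-1]])[:600])
o=arm.get_obs()
for p in ([.46,.0,.16],[.50,-.177,.15],[.557,-.177,.06]):print(rel(p,lean(40),o))
E
```

```text
[0.44316543 0.14083463 0.11876653] [ 0.1942196   0.46853482 -2.19540903] [-0.02378077  0.71528271 -0.00928703] 0.01871622323573235
die [(array([0.521, 0.138, 0.106]), 0.74), (array([ 0.661,  0.32 , -0.005]), 0.72), (array([ 0.386, -0.01 , -0.002]), 0.69)]
die_handle [(array([0.586, 0.287, 0.03 ]), 0.69), (array([0.43 , 0.142, 0.136]), 0.66), (array([ 0.47 , -0.035,  0.023]), 0.64)]
(array([ 4.06, 14.07, -2.18]), array([ 0.04,  0.15, -0.01]))
(array([ 6.49, 31.77,  1.16]), array([ 0.04,  0.15, -0.01]))
(array([ 5.1 , 31.76, 11.72]), array([ 0.04,  0.15, -0.01]))
```

View pics/lift.png

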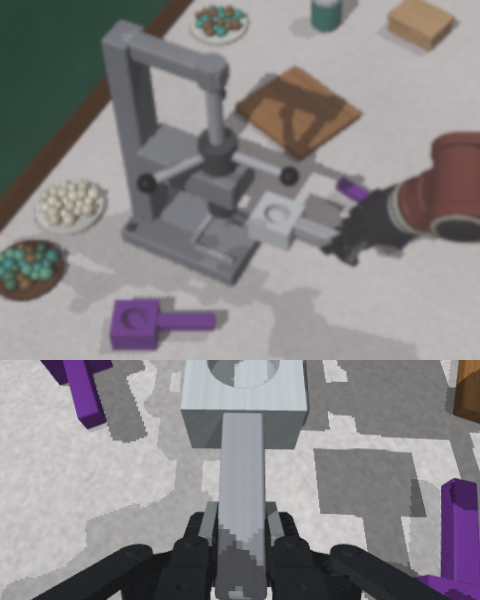

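Emit:
drive_tool(increments=[{"fingers":1,"linear":[0.7,3,0.2],"angular":[0,0,0]},{"fingers":1,"linear":[1.5,6.5,0.5],"angular":[0,0,0]},{"fingers":1,"linear":[2.3,10.5,0.9],"angular":[0,0,0]},{"fingers":1,"linear":[3,14.5,1.5],"angular":[0,0,0]},{"fingers":1,"linear":[3.8,18,2.2],"angular":[0,0,0]}])

```text
clock: 15.9
position: [0.4859, -0.0409, 0.1242]
tcp_rot: [[0.768, -0.001, 0.641], [-0.001, -1.0, -0.001], [0.641, -0.0, -0.768]]
ft_force: [0.9, 0.1, -3.0]
gripper_width: 0.0187
grasp_force: 98.2
```

Emit:
drive_tool(increments=[{"fingers":1,"linear":[1,3.5,0.8],"angular":[0,0,0]},{"fingers":1,"linear":[2,7,1.7],"angular":[0,0,0]},{"fingers":1,"linear":[3,10.5,2.7],"angular":[0,0,0]},{"fingers":1,"linear":[4,12.8,3.8],"angular":[0,0,0]},{"fingers":1,"linear":[4.8,13.8,4.8],"angular":[0,0,0]}])

```text
clock: 16.4
position: [0.554, -0.1795, 0.1178]
tcp_rot: [[0.768, -0.004, 0.64], [-0.003, -1.0, -0.002], [0.64, -0.001, -0.768]]
ft_force: [0.1, 0.9, -3.1]
gripper_width: 0.0189
grasp_force: 98.1
```

```bash
cat >> h.py <<'E'
def die_look(c):
    o=arm.get_obs();P,C,im=cloud(c);x,y,z=o["position"]
    print(c,[(np.round(q["point"],3).tolist(),round(q["confidence"],2)) for q in pinpoint(c,"die")[:4]])
    b=np.array([x+.077,y,z-.014+.040])
    m=box(P,b-[.045,.045,.012],b+[.045,.045,.014])&(np.hypot(P[:,0]-b[0],P[:,1]-b[1])>.0)
    Q=P[m]
    if len(Q)>30:
        Q=Q[Q[:,2]>np.percentile(Q[:,2],97)-.008]
        A=np.c_[Q[:,:2]-Q[:,:2].mean(0),np.ones(len(Q))];s=np.linalg.lstsq(A,Q[:,2],rcond=None)[0]
        print(" top",len(Q),rect(Q),"slope deg",np.degrees(s[:2]).round(1),"z",s[2].round(4))
    return im
E
python3 - <<'E'
from h import *
o=arm.get_obs();print(o["position"],o["ft_force"])
for c in("wrist","top","side"):die_look(c)
P,C,im=cloud("wrist");m=box(P,[.5,-.3,.008],[.76,-.06,.03])&(C[:,0]>C[:,2]+25);print("board",m.sum(),rect(P[m]),np.median(P[m][:,2]).round(3))
print([(np.round(q["point"],3).tolist(),round(q["confidence"],2)) for q in pinpoint("wrist","board")])
E
```

```text
[ 0.55403525 -0.17950352  0.11777263] [ 0.08910644  0.88875411 -3.11634394]
wrist [([0.63, -0.18, 0.103], 0.92)]
 top 10609 (array([ 626.4, -182.2]), array([60.4, 80.8]), 89.2) slope deg [0.3 0. ] z 0.1432
top [([0.662, 0.322, 0.001], 0.97), ([0.385, -0.013, 0.006], 0.75), ([0.63, -0.179, 0.106], 0.65), ([0.614, 0.138, -0.004], 0.41)]
 top 177 (array([ 626.7, -180.4]), array([56.6, 74.7]), 89.0) slope deg [-0.4  0.4] z 0.1463
side [([0.631, -0.182, 0.101], 0.93), ([0.659, 0.323, -0.003], 0.74), ([0.386, -0.014, -0.0], 0.72), ([0.538, -0.174, 0.135], 0.61)]
 top 185 (array([ 625.2, -176.1]), array([78.1, 66.9]), 0.4) slope deg [0.  0.1] z 0.1462
board 12593 (array([ 633.8, -177.6]), array([149.8, 169. ]), 68.5) 0.018
[]
```

Emit:
drive_tool(increments=[{"fingers":1,"linear":[-1,-0.3,1.7],"angular":[0,0,0]},{"fingers":1,"linear":[-2.3,-0.3,3.3],"angular":[0,0,0]},{"fingers":1,"linear":[-3.4,-0.3,4.6],"angular":[0,0,0]},{"fingers":1,"linear":[-4.2,-0.3,5.5],"angular":[0,0,0]},{"fingers":1,"linear":[-4.5,-0.3,5.9],"angular":[0,0,0]}])

```text
clock: 17.3
position: [0.557, -0.1729, 0.0447]
tcp_rot: [[0.767, 0.001, 0.641], [-0.0, -1.0, 0.001], [0.641, -0.001, -0.767]]
ft_force: [-0.7, -0.6, -2.8]
gripper_width: 0.0189
grasp_force: 98.1
```

```bash
python3 - <<'E'
from h import *
o=arm.get_obs();print(o["position"],o["ft_force"],o["moment"])
for c in("wrist","side"):die_look(c)
E
```

```text
[ 0.55698158 -0.17293514  0.04474079] [-0.72071849 -0.55632452 -2.83150253] [ 0.03490483  0.71941541 -0.02643115]
wrist [([0.635, -0.17, 0.032], 0.87), ([0.682, -0.431, -0.001], 0.26)]
 top 10522 (array([ 628.8, -174.7]), array([60.6, 79.8]), 88.9) slope deg [0.3 0. ] z 0.0702
side [([0.663, 0.322, -0.004], 0.88), ([0.386, -0.009, -0.0], 0.88), ([0.636, -0.178, 0.033], 0.86)]
 top 179 (array([ 629.4, -174.1]), array([79.4, 65.4]), 0.3) slope deg [-0.1  0.5] z 0.0743
```

Emit:
drive_tool(increments=[{"fingers":1,"linear":[-0.2,0.15,0.25],"angular":[0,0,0]},{"fingers":1,"linear":[-0.4,0.3,0.5],"angular":[0,0,0]},{"fingers":1,"linear":[-0.58,0.3,0.7],"angular":[0,0,0]},{"fingers":1,"linear":[-0.64,0.3,0.77],"angular":[0,0,0]}])

```text
clock: 17.9
position: [0.5579, -0.1771, 0.0359]
tcp_rot: [[0.766, -0.0, 0.642], [-0.0, -1.0, -0.0], [0.642, -0.0, -0.766]]
ft_force: [-0.1, -0.4, -3.0]
gripper_width: 0.0187
grasp_force: 98.1
```

Emit:
drive_tool(increments=[{"fingers":1,"linear":[-0.06,0,0.07],"angular":[0,0,0]},{"fingers":1,"linear":[-0.12,0,0.14],"angular":[0,0,0]},{"fingers":1,"linear":[-0.12,0,0.14],"angular":[0,0,0]}])

```text
clock: 18.2
position: [0.558, -0.1771, 0.0343]
tcp_rot: [[0.766, -0.0, 0.643], [-0.0, -1.0, -0.0], [0.643, -0.0, -0.766]]
ft_force: [-0.0, 1.0, -3.0]
gripper_width: 0.0187
grasp_force: 98.1
```

Emit:
drive_tool(increments=[{"fingers":1,"linear":[-0.06,0,0.07],"angular":[0,0,0]},{"fingers":1,"linear":[-0.12,0,0.14],"angular":[0,0,0]},{"fingers":1,"linear":[-0.12,0,0.14],"angular":[0,0,0]}])

```text
clock: 18.5
position: [0.5579, -0.1771, 0.0324]
tcp_rot: [[0.766, -0.0, 0.643], [-0.0, -1.0, -0.0], [0.643, -0.0, -0.766]]
ft_force: [0.6, 0.1, -2.9]
gripper_width: 0.0188
grasp_force: 98.1
```

```bash
python3 - <<'E'
from h import *
o=arm.get_obs();print(o["position"],o["ft_force"],o["moment"])
for c in("wrist","side"):die_look(c)
E
```

```text
[ 0.55794042 -0.17707379  0.0324267 ] [ 0.59278865  0.09622362 -2.85911853] [-4.31644165e-04  7.96478595e-01  3.38249919e-02]
wrist [([0.637, -0.177, 0.017], 0.95)]
 top 10525 (array([ 629.8, -178.8]), array([60.2, 79.9]), 88.9) slope deg [ 0.4 -0. ] z 0.0581
side [([0.386, -0.01, 0.0], 0.87), ([0.661, 0.32, -0.002], 0.86), ([0.637, -0.181, 0.018], 0.85)]
 top 156 (array([ 629.1, -175.9]), array([68.5, 77.9]), 89.4) slope deg [0.2 1.4] z 0.0616
```

Emit:
drive_tool(increments=[{"fingers":1,"linear":[-0.23,0,-0.19],"angular":[0,0,0]},{"fingers":1,"linear":[-0.27,0,-0.14],"angular":[0,0,0]},{"fingers":1,"linear":[-0.31,0,-0.09],"angular":[0,0,0]},{"fingers":1,"linear":[-0.31,0,-0.09],"angular":[0,0,0]}])

```text
clock: 19.1
position: [0.5551, -0.1772, 0.0313]
tcp_rot: [[0.766, -0.0, 0.643], [-0.0, -1.0, -0.0], [0.643, 0.0, -0.766]]
ft_force: [-0.2, -0.5, -0.9]
gripper_width: 0.0186
grasp_force: 98.1
```

Emit:
drive_tool(increments=[{"fingers":1,"linear":[-0.04,0,0.05],"angular":[0,0,0]},{"fingers":1,"linear":[-0.07,0,0.08],"angular":[0,0,0]},{"fingers":1,"linear":[-0.07,0,0.08],"angular":[0,0,0]}])

```text
clock: 19.4
position: [0.5554, -0.1773, 0.0307]
tcp_rot: [[0.766, -0.0, 0.643], [-0.0, -1.0, -0.0], [0.643, 0.0, -0.766]]
ft_force: [0.0, 0.3, -0.2]
gripper_width: 0.019
grasp_force: 98.6
```

Emit:
drive_tool(increments=[{"fingers":1,"linear":[-0.03,0,0.04],"angular":[0,0,0]},{"fingers":1,"linear":[-0.06,0,0.08],"angular":[0,0,0]},{"fingers":1,"linear":[-0.06,0,0.08],"angular":[0,0,0]}])

```text
clock: 19.7
position: [0.556, -0.1776, 0.0305]
tcp_rot: [[0.765, -0.0, 0.644], [0.0, -1.0, -0.001], [0.644, 0.001, -0.765]]
ft_force: [-2.9, 1.7, 4.5]
gripper_width: 0.0188
grasp_force: 99.3
```

Emit:
drive_tool(force=20, increments=[{"fingers":1,"linear":[0,0,0],"angular":[0,0,0]},{"fingers":0.4,"linear":[0,0,0],"angular":[0,0,0]},{"fingers":-0.1,"linear":[0,0,0],"angular":[0,0,0]},{"fingers":-0.1,"linear":[0,0,0],"angular":[0,0,0]},{"fingers":-0.1,"linear":[0,0,0],"angular":[0,0,0]}])

```text
clock: 20.2
position: [0.555, -0.1771, 0.0291]
tcp_rot: [[0.766, -0.0, 0.643], [-0.0, -1.0, -0.0], [0.643, 0.0, -0.766]]
ft_force: [-0.4, -0.2, -0.7]
gripper_width: 0.047
grasp_force: 0.0
```

Released. Back out along the tool axis.

Emit:
drive_tool(increments=[{"fingers":-0.1,"linear":[0,0,-1.5],"angular":[0,0,0]},{"fingers":-0.1,"linear":[0,0,-4],"angular":[0,0,0]},{"fingers":-0.1,"linear":[0,0,-8],"angular":[0,0,0]},{"fingers":-0.1,"linear":[0,0,-12],"angular":[0,0,0]},{"fingers":-0.1,"linear":[0,0,-15],"angular":[0,0,0]}])

```text
clock: 20.7
position: [0.4579, -0.1772, 0.1457]
tcp_rot: [[0.766, -0.0, 0.643], [0.001, -1.0, -0.001], [0.643, 0.001, -0.766]]
ft_force: [1.0, 0.0, 1.7]
gripper_width: 0.0471
grasp_force: 0.0
```

```bash
python3 - <<'E'
from h import *
o=arm.get_obs();print(o["position"],o["ft_force"])
spokes()
P,C,im=cloud("wrist");cv2.imwrite("pics/end.png",im[:,:,::-1])
m=box(P,[.5,-.26,.045],[.75,-.09,.075]);Q=P[m];x1=np.percentile(Q[:,0],99.5);B=Q[Q[:,0]>x1-.06];print("block",rect(B),x1,np.percentile(Q[:,2],50))
m=box(P,[.5,-.3,.008],[.76,-.06,.03])&(C[:,0]>C[:,2]+25);print("board",rect(P[m]))
for c in("wrist","top","side"):
    print(c,[(np.round(q["point"],3).tolist(),round(q["confidence"],2)) for q in pinpoint(c,"die")[:4]])
E
```

```text
[ 0.45788497 -0.17719581  0.14574688] [1.00729282 0.03119708 1.7389387 ]
top [(50, 13), (55, 19), (60, 17), (170, 6), (175, 19), (180, 21), (290, 17), (295, 21), (300, 12), (345, 10), (350, 8)]
top [array([0.504, 0.141, 0.237])]
side [(0, 16), (5, 12), (55, 20), (60, 45), (65, 8), (170, 27), (175, 35), (180, 6), (290, 6), (345, 5), (350, 16), (355, 18)]
side [array([0.497, 0.141, 0.24 ])]
block (array([ 636.1, -177.8]), array([61. , 59.7]), 0.1) 0.6656588126481685 0.054507708492113977
board (array([ 632.8, -176.1]), array([149.3, 169.3]), 68.3)
wrist [([0.636, -0.176, 0.018], 0.69)]
top [([0.385, -0.014, 0.0], 0.75), ([0.634, -0.182, 0.018], 0.6), ([0.661, 0.322, 0.004], 0.6)]
side [([0.661, 0.321, -0.002], 0.87), ([0.388, -0.012, 0.0], 0.86), ([0.634, -0.178, 0.017], 0.79)]
```

View pics/end.png

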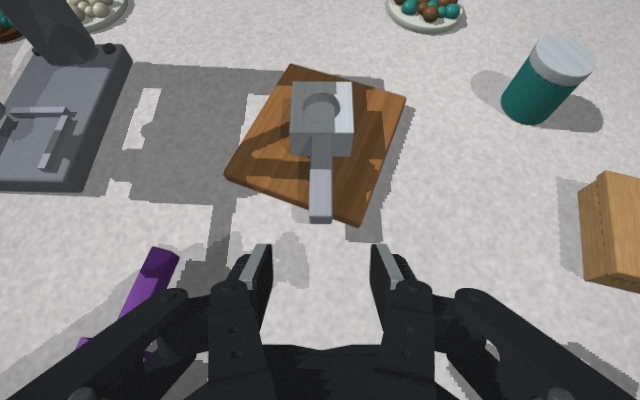

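The die sits flat on the middle of the board, with its block at about (322,115). The press is still open and the robot is touching nothing.

```bash
python3 -c "
from station import arm
print(arm.job_done())"
```

```text
the job is handed in; nothing more can be done
None
```

I wound the capstan to its top stop and left the press open. The die is released, flat on the board and within about 3 mm of its centre by the cameras. The robot is clear, and I handed the job in at about 21 s on the robot's clock.

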